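# Flip the jam-bin stock tags at the breakfast bar

## Task

Each of the four jam bins on the breakfast table has a hinged wooden tag on the board straight in front of it. With the fingertips, gently push over the tags that are wrong, without pinching them, so that only the bins full of jars (six jars) show the round disc face up and the tags of the other bins show the cross face up. Leave the bins, bowl, mug and spoon where they stand.

Things in the scene. Friction and masses are not known exactly. Their poses are not given: they have to be found in the camera images.
- board: Fixed wooden board lying on the table, 100 (x) by 440 (y) by 12 mm thick; origin at the centre of its underside, on the table; its x axis points away from the robot towards the row of bins, its y axis runs along the row.
- holder_a: Fixed aluminium bracket on the board, 50 by 70 mm, top 45 mm above the table, axes as the board's. Origin under its centre, 12 mm above the table. The tag's hinge line runs along its y axis, 22 mm above the origin (34 mm above the table). Brackets are spaced 105 mm along the board, in any order.
- tag_a (a joint): Tag in holder_a: wooden plate 60 wide, 6 thick, reaching 75 mm from its hinge, 40 g, slippery, free-swinging. 0 = leans 50 deg off vertical towards the robot (bracket -x), CROSS face up; 0.87 upright; 1.74 = leans 50 deg towards the bin, DISC face up. Resting, its free edge is 59 mm from the hinge line and 80 to 84 mm above the table. Pushed past upright, it falls over by itself onto its stop.
- place_a (a point): Spot on the table 205 mm beyond the hinge of tag_a (bracket's +x) where the bin that this tag belongs to stands.
- holder_b: Fixed aluminium bracket on the board, 50 by 70 mm, top 45 mm above the table, axes as the board's. Origin under its centre, 12 mm above the table. The tag's hinge line runs along its y axis, 22 mm above the origin (34 mm above the table). Brackets are spaced 105 mm along the board, in any order.
- tag_b (a joint): Tag in holder_b: wooden plate 60 wide, 6 thick, reaching 75 mm from its hinge, 40 g, slippery, free-swinging. 0 = leans 50 deg off vertical towards the robot (bracket -x), CROSS face up; 0.87 upright; 1.74 = leans 50 deg towards the bin, DISC face up. Resting, its free edge is 59 mm from the hinge line and 80 to 84 mm above the table. Pushed past upright, it falls over by itself onto its stop.
- place_b (a point): Spot on the table 205 mm beyond the hinge of tag_b (bracket's +x) where the bin that this tag belongs to stands.
- holder_c: Fixed aluminium bracket on the board, 50 by 70 mm, top 45 mm above the table, axes as the board's. Origin under its centre, 12 mm above the table. The tag's hinge line runs along its y axis, 22 mm above the origin (34 mm above the table). Brackets are spaced 105 mm along the board, in any order.
- tag_c (a joint): Tag in holder_c: wooden plate 60 wide, 6 thick, reaching 75 mm from its hinge, 40 g, slippery, free-swinging. 0 = leans 50 deg off vertical towards the robot (bracket -x), CROSS face up; 0.87 upright; 1.74 = leans 50 deg towards the bin, DISC face up. Resting, its free edge is 59 mm from the hinge line and 80 to 84 mm above the table. Pushed past upright, it falls over by itself onto its stop.
- place_c (a point): Spot on the table 205 mm beyond the hinge of tag_c (bracket's +x) where the bin that this tag belongs to stands.
- holder_d: Fixed aluminium bracket on the board, 50 by 70 mm, top 45 mm above the table, axes as the board's. Origin under its centre, 12 mm above the table. The tag's hinge line runs along its y axis, 22 mm above the origin (34 mm above the table). Brackets are spaced 105 mm along the board, in any order.
- tag_d (a joint): Tag in holder_d: wooden plate 60 wide, 6 thick, reaching 75 mm from its hinge, 40 g, slippery, free-swinging. 0 = leans 50 deg off vertical towards the robot (bracket -x), CROSS face up; 0.87 upright; 1.74 = leans 50 deg towards the bin, DISC face up. Resting, its free edge is 59 mm from the hinge line and 80 to 84 mm above the table. Pushed past upright, it falls over by itself onto its stop.
- place_d (a point): Spot on the table 205 mm beyond the hinge of tag_d (bracket's +x) where the bin that this tag belongs to stands.
- bin_a: White open bin, 142 (x) by 97 (y) by 45 mm high, loose, FULL: six jam jars (42 mm across, tops 56 mm above the table). Origin at the centre of its underside. Its front is 134 mm beyond the hinge line of its tag. The order of the bins varies.
- bin_b: White open bin, 142 (x) by 97 (y) by 45 mm high, loose, FULL: six jam jars (42 mm across, tops 56 mm above the table). Origin at the centre of its underside. Its front is 134 mm beyond the hinge line of its tag. The order of the bins varies.
- bin_c: White open bin, 142 (x) by 97 (y) by 45 mm high, loose, NOT full: one jam jar in it (42 mm across, top 56 mm above the table). Origin at the centre of its underside. Its front is 134 mm beyond the hinge line of its tag. The order of the bins varies.
- bin_d: White open bin, 142 (x) by 97 (y) by 45 mm high, loose, NOT full: empty. Origin at the centre of its underside. Its front is 134 mm beyond the hinge line of its tag. The order of the bins varies.
- bowl: Bystander: blue cereal bowl, 140 mm across, 55 mm high, loose; origin at the centre of its underside.
- mug: Bystander: white mug, 80 mm across, 85 mm high, handle to its +y, loose; origin at the centre of its underside.
- spoon: Bystander: spoon with a blue handle, 170 mm long, lying on the table along its x axis; origin under its middle.

How it is judged:
By the outcome, as a careful person would: the job done as asked, in the order asked, and still so for the second after the job is handed in, with the robot touching nothing.
It also fails if it takes over 58 s, if anything falls off the work surface, if the arm or the gripper's body presses on something with over 40 N, if the wrist force passes 120 N, or if a joint passes its speed limit or range.

## Robot

A 6-joint arm with a two-finger parallel gripper is mounted at the origin on the work surface. World frame = base frame: x ahead of the robot, y to its left, z up, the work surface at z = 0. Lengths are in m, angles in rad, forces in N, time in s.
With the tool pointing down it reaches from about 0.425 to 0.95 m from the base axis. Payload 3.5 kg.
Tool frame: the origin (TCP) lies at the very end of the fingers, on their centre line; the grasp point (between the pads) lies 19 mm behind it; z points along the fingers, y is the direction in which the jaws open and shut (so a half turn about z gives the same grasp; the last joint's range is limited). The gripper opens to 85 mm and grips with 20 to 120 N. Pads are 22 mm wide; open, the fingers measure 114 mm over their backs; the gripper's body (76 mm by 85 mm) begins 54 mm behind the grasp point. The pads swing forward as they close: fully open they stand 13 mm farther back than shut.
Start: joints at [1.101, 0.286, 1.577, -0, 1.279, -0.15], TCP at [0.212, 0.641, 0.231] pointing down, gripper open.
Joint ranges: [-2.77, 2.77], [-0.9, 2.22], [0.21, 2.48], [-1.53, 4.67], [0.24, 2.81], [-2.84, 2.84]. Speed limits (rad/s): [2.79, 2.79, 3.14, 3.14, 3.14, 3.14].

## Interface

Orientations are given as a unit quaternion [x, y, z, w].
In Python, from plant import get_state, vision, ctrl, cut_out gives the robot as it stands.
- The arm moves only by the tool jog_arm, never from a script. Its argument "commands" is text: rows parted by semicolons, each of 6 numbers parted by spaces: the shift along the world's x, y, z in m, then the turn, a rotation vector about the world's x, y, z in rad. A call has 1 to 20 rows; each row is the pose to reach, as a shift and turn from the pose commanded when the call began; what a row does not reach only later rows make up. A row lasts 1/8 s, in which the tool goes at most 62.5 mm and 10.7 degrees, less where a joint would pass 70% of its speed; a pose out of reach is approached as far as the arm can. A call with a gripper value outside its range is refused whole. "gripper" is the opening in per cent of the stroke, from 0 (shut) to 100 (fully open), set as the call begins (left out, the last holds). The fingers move at their own pace and stop on an object; "grip_force" is the grip in N (left out, the last holds). Time passes only in rows, so rows that repeat a pose let the fingers close. It gives the time, the measured TCP pose, the force and the opening at its end, in the units of the state.
- get_state(): the state, without advancing time (a new reading comes with each control period).
- vision.read_camera(name): name is "scene" or "side" or "wrist"; returns a dict with "frame" (384x512x3 uint8, red, green, blue), "z_map" (384x512 float32, m along the optical axis (not along the pixel's ray), 0 where there is no reading), "fx", "fy", "cx", "cy" (pixels), "D" ([k1, k2, p1, p2, k3] as OpenCV has them; the pictures are not rectified), "R" (3x3) and "t" (3): a world point X has camera coordinates R X + t. Camera axes: x right, y down, z forward; pixel columns grow to the right and rows downward; lengths in m; the calibration is good to about 2 mm. A picture is of the moment at which its call begins.
- ctrl.sign_off(): hands the job in, once; it reports no verdict.
Trained networks look in the newest picture that a camera, given by its name, has taken for a name from the list of things; names that differ only in an ending like _2 or _b are one class to them, and where a whole thing is asked for, a point or a joint stands for the part that bears it (a point fixed in the world has none). Each returns a list of dicts, best first, with "conf" (0 to 1); they miss things now and then, are a little off and sometimes report something else, mostly with a low value. They report only what shows in the picture. A call takes as long as a camera call.
- cut_out(camera, query): "pixels" (384x512 bool, what is visible of it) and "box" ([centre column, centre row, width, height] in pixels, round what is visible of it).
The state is a dict: "time": time; "qpos": joint angles; "dq": joint speeds; "joint_efforts": joint torques, N m; "eef_pos": TCP position; "tcp_rot": TCP orientation; "contact_force": force on the tool from outside, world axes, zero at the start; "wrist_torque": the same for the moment, N m; "opening": opening from 0.0 (shut) to 1.0 (fully open).
Only numpy, scipy, OpenCV 4.12 (cv2) and the standard library are available. Lean on these libraries where they do the work, as an engineer would, in place of code of your own. Each camera call takes 0.05 s, during which the arm holds its last target.

## Working session

There is one attempt and no reset: what is moved stays moved. The work goes in short steps, Python scripts to look and compute and a tool call to move; the robot and the scene stay as the last step left them, time stands still between calls to the robot, and variables do not carry over. Pictures are saved under pics/ and viewed, and the job is handed in when it is done.

Besides the shell and the picture viewer there is one more tool, called as a command line: name --argument value ..., lists and objects as JSON in quotes. jog_arm: Moves the arm, as the interface text tells. Its arguments: {"type":"object","properties":{"commands":{"type":"string"},"gripper":{"type":"number"},"grip_force":{"type":"number"}},"required":["commands"]}

```bash
mkdir -p pics; python3 - <<'E'
from plant import get_state, vision, ctrl, cut_out
import cv2,numpy as np
s=get_state();print(s['time'],s['eef_pos'],s['tcp_rot'],s['opening'])
for n in ("scene","side"):
    r=vision.read_camera(n)
    cv2.imwrite(f'pics/{n}0.png',r['frame'][:,:,::-1])
    np.savez(f'{n}0.npz',**r)
    print(n,-r['R'].T@r['t'])
    for q in ('tag_a','holder_a','bin_a','board','bowl','mug'):
        for d in cut_out(n,q):
            m=d['pixels']; v,u=np.nonzero(m&(r['z_map']>0)); 
            if len(u)==0: continue
            p=cv2.undistortPoints(np.c_[u,v].astype(float)[:,None],np.array([[r['fx'],0,r['cx']],[0,r['fy'],r['cy']],[0,0,1]]),r['D'])[:,0]
            z=r['z_map'][v,u]; X=(np.c_[p*z[:,None],z]-r['t'])@r['R']
            print(q,round(d['conf'],2),np.round(d['box']),len(u),np.round(np.median(X,0),3),np.round(np.percentile(X,2,0),3),np.round(np.percentile(X,98,0),3))
E
```

```text
0.0 [0.21187492 0.64019232 0.22992291] [ 1.59213160e-01  9.87243520e-01 -1.12928392e-03 -3.55034865e-04] 1.0053942232855493
scene [1.25390277 0.13752398 1.06130147]
tag_a 0.93 [198. 174.  17.  20.] 335 [ 0.512 -0.152  0.063] [ 0.488 -0.179  0.042] [ 0.536 -0.123  0.084]
tag_a 0.68 [233. 175.  21.  23.] 361 [ 0.504 -0.044  0.065] [ 0.48  -0.074  0.042] [ 0.53  -0.017  0.087]
tag_a 0.63 [169. 173.  16.  17.] 344 [ 0.517 -0.255  0.063] [ 0.49  -0.285  0.037] [ 0.544 -0.226  0.083]
holder_a 0.88 [200. 180.  24.  32.] 629 [ 0.528 -0.149  0.048] [ 0.489 -0.182  0.014] [ 0.565 -0.113  0.083]
holder_a 0.75 [171. 179.  25.  34.] 582 [ 0.534 -0.252  0.046] [ 0.493 -0.284  0.016] [ 0.57  -0.218  0.083]
holder_a 0.67 [232. 186.  24.  36.] 644 [ 0.521 -0.044  0.048] [ 0.48  -0.077  0.014] [ 0.559 -0.008  0.085]
holder_a 0.61 [264. 192.  20.  16.] 274 [0.551 0.063 0.047] [0.504 0.029 0.015] [0.587 0.096 0.087]
bin_a 0.89 [189. 241.  40.  50.] 1600 [ 0.752 -0.139  0.016] [ 0.676 -0.186  0.002] [ 0.819 -0.088  0.058]
bin_a 0.84 [256. 248.  30.  52.] 1561 [0.748 0.072 0.054] [0.667 0.025 0.004] [0.80
[... 2442 characters left out ...]
d 0.84 [283. 249. 136.  98.] 2370 [ 0.511 -0.176  0.013] [ 0.483 -0.317  0.004] [0.595 0.103 0.017]
board 0.52 [284. 242.  26.  13.] 239 [ 0.509 -0.159  0.07 ] [ 0.486 -0.184  0.041] [ 0.541 -0.126  0.086]
bowl 0.55 [223. 165.  43.  31.] 1055 [0.604 0.25  0.033] [0.53  0.16  0.003] [0.658 0.291 0.058]
bowl 0.32 [244. 197.  31.  39.] 700 [0.544 0.058 0.047] [0.507 0.022 0.017] [0.585 0.092 0.084]
mug 0.83 [401. 309.  43.  53.] 1698 [ 0.599 -0.456  0.052] [ 0.555 -0.495  0.005] [ 0.634 -0.42   0.087]
mug 0.18 [284. 247. 138. 100.] 2578 [ 0.512 -0.171  0.013] [ 0.483 -0.318  0.002] [0.595 0.107 0.044]
mug 0.15 [242. 196.  32.  41.] 752 [0.544 0.059 0.047] [0.507 0.022 0.013] [0.587 0.094 0.085]
```

```bash
python3 - <<'E'
import cv2
a=cv2.imread('pics/scene0.png')[140:290,90:350];b=cv2.imread('pics/side0.png')[140:340,190:440]
cv2.imwrite('pics/a.png',cv2.resize(a,None,fx=3,fy=3,interpolation=2));cv2.imwrite('pics/b.png',cv2.resize(b,None,fx=3,fy=3,interpolation=2))
E
```

```text
(no output)
```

View pics/a.png

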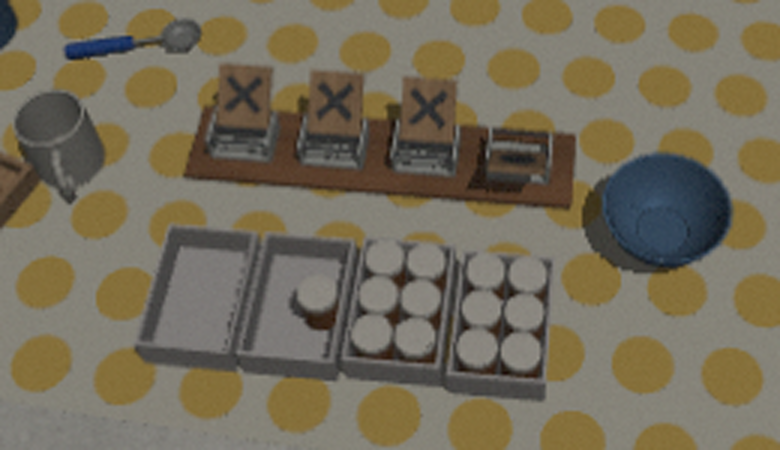

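View pics/b.png

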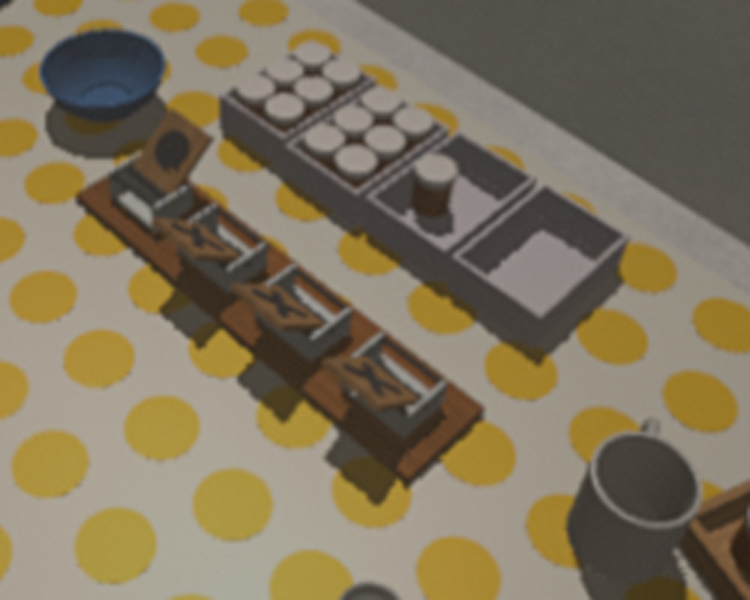

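The side view (crop ×3, offset 190,140) shows the discs and crosses clearly. From +y to -y:

| Bin | Tag | Correct? |
|---|---|---|
| Full, y≈0.07 | Disc | Yes |
| Full, y≈-0.035 | Cross | **No** |
| One jar, y≈-0.14 | Cross | Yes |
| Empty, y≈-0.245 | Cross | Yes |

Only the tag near (0.505, -0.046) is wrong. Its hinge is at about x 0.537 and its free edge at about x 0.479, which agrees with the 59 mm given. The board is yawed about +0.05 rad. I'll shut the fingers, go around the inner reach limit and approach from the robot's side.

jog_arm --commands "0.03 -0.04 0 0 0 0.05; 0.06 -0.085 0 0 0 0.1; 0.09 -0.13 0 0 0 0.15; 0.12 -0.17 0 0 0 0.2; 0.15 -0.215 0 0 0 0.25; 0.18 -0.26 0 0 0 0.3; 0.21 -0.3 0 0 0 0.37; 0.238 -0.34 0 0 0 0.37; 0.238 -0.39 0 0 0 0.37; 0.238 -0.44 0 0 0 0.37; 0.238 -0.49 0 0 0 0.37; 0.238 -0.54 0 0 0 0.37; 0.236 -0.59 0 0 0 0.37; 0.234 -0.64 0 0 0 0.37; 0.23 -0.687 0 0 0 0.37; 0.23 -0.687 0 0 0 0.37; 0.23 -0.687 0 0 0 0.37; 0.23 -0.687 0 0 0 0.37" --gripper 0

```text
time: 2.95
eef_pos: [0.4422, -0.0451, 0.2313]
tcp_rot: [-0.026, 1.0, 0.0, 0.0]
contact_force: [-0.4, 0.4, 0.3]
opening: -0.003
```

jog_arm --commands "0 0 -0.03 0 0 0; 0 0 -0.06 0 0 0; 0 0 -0.09 0 0 0; 0 0 -0.12 0 0 0; 0 0 -0.145 0 0 0; 0 0 -0.163 0 0 0; 0 0 -0.163 0 0 0; 0 0 -0.163 0 0 0"

```text
time: 3.95
eef_pos: [0.4428, -0.0458, 0.0691]
tcp_rot: [-0.026, 1.0, -0.0, 0.001]
contact_force: [0.6, -0.7, 0.8]
opening: 0.004
```

```bash
python3 - <<'E'
from plant import vision
import cv2
r=vision.read_camera('side');b=r['frame'][140:300,190:390,::-1]
cv2.imwrite('pics/c.png',cv2.resize(b,None,fx=4,fy=3.7,interpolation=2))
E
```

```text
(no output)
```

View pics/c.png

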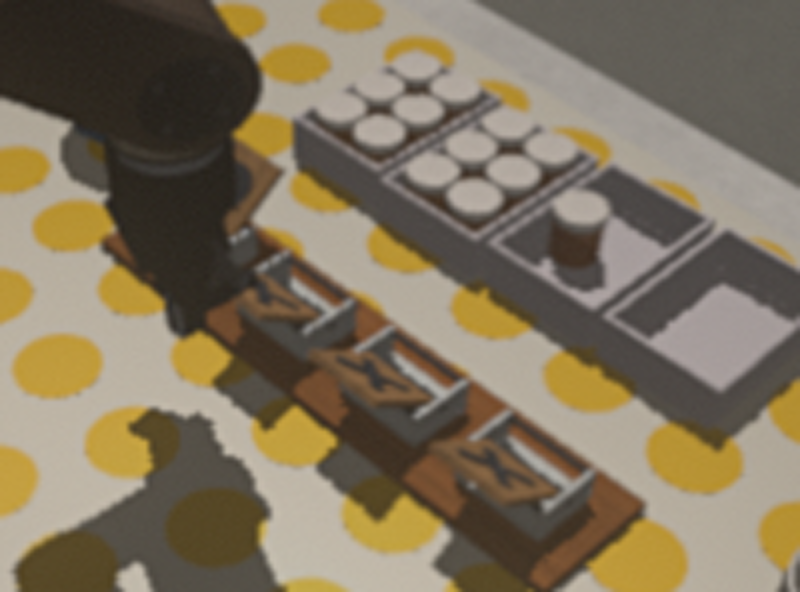

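jog_arm --commands "0.008 0 0 0 0 0; 0.014 0 0 0 0 0; 0.02 0.001 0 0 0 0; 0.026 0.001 0 0 0 0; 0.032 0.001 0 0 0 0; 0.038 0.002 0 0 0 0; 0.044 0.002 0 0 0 0; 0.05 0.002 0 0 0 0; 0.056 0.003 0 0 0 0; 0.061 0.003 0 0 0 0; 0.066 0.003 0 0 0 0; 0.07 0.003 0 0 0 0; 0.074 0.004 0 0 0 0; 0.078 0.004 0 0 0 0; 0.082 0.004 0 0 0 0; 0.086 0.004 0 0 0 0; 0.09 0.004 0 0 0 0; 0.09 0.004 0 0 0 0"

```text
time: 6.25
eef_pos: [0.5322, -0.0422, 0.068]
tcp_rot: [-0.025, 1.0, 0.0, -0.0]
contact_force: [0.3, -0.4, 0.6]
opening: 0.001
```

```bash
python3 - <<'E'
from plant import vision
import cv2
r=vision.read_camera('side');b=r['frame'][140:300,190:390,::-1]
cv2.imwrite('pics/d.png',cv2.resize(b,None,fx=4,fy=3.7,interpolation=2))
E
```

```text
(no output)
```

View pics/d.png

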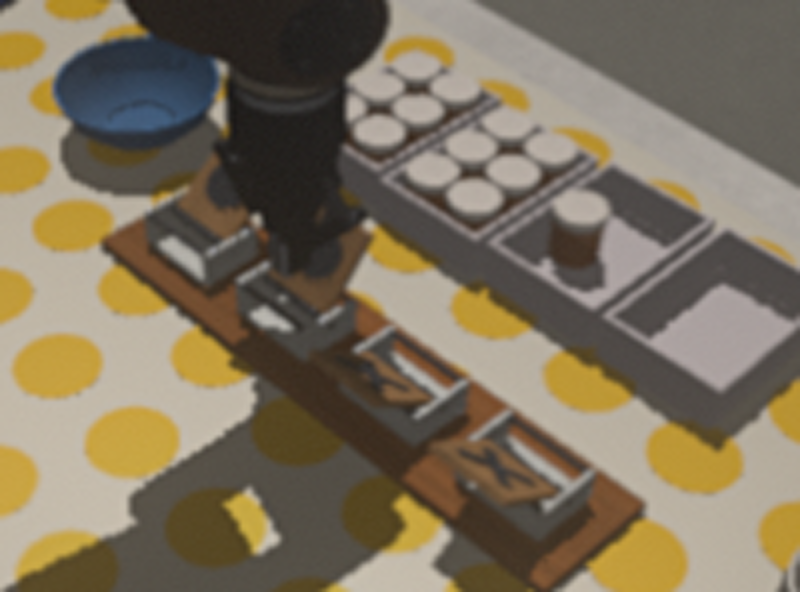

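The second tag has fallen towards its bin, with the disc visible near (320,260). Now I'll pull the fingers back a little towards the robot, then raise them.

jog_arm --commands "-0.01 0 0.01 0 0 0; -0.03 0 0.03 0 0 0; -0.05 0 0.06 0 0 0; -0.07 0 0.1 0 0 0; -0.08 0 0.14 0 0 0; -0.08 0.05 0.17 0 0 0; -0.08 0.1 0.18 0 0 0; -0.08 0.15 0.18 0 0 0; -0.08 0.2 0.18 0 0 0; -0.08 0.25 0.18 0 0 0; -0.08 0.3 0.18 0 0 0; -0.08 0.35 0.18 0 0 0; -0.08 0.4 0.18 0 0 0; -0.08 0.4 0.18 0 0 0; -0.08 0.4 0.18 0 0 0; -0.08 0.4 0.18 0 0 0"

```text
time: 8.3
eef_pos: [0.4521, 0.3566, 0.2486]
tcp_rot: [-0.024, 1.0, -0.0, 0.0]
contact_force: [0.0, -0.2, 0.6]
opening: 0.001
```

```bash
python3 - <<'E'
from plant import vision,cut_out
import cv2,numpy as np
r=vision.read_camera('scene');a=r['frame'][140:290,90:350,::-1]
for q in('tag_a','bin_a','mug','bowl'):
    for d in cut_out('scene',q):
        v,u=np.nonzero(d['pixels']&(r['z_map']>0))
        if len(u)==0: continue
        p=cv2.undistortPoints(np.c_[u,v].astype(float)[:,None],np.array([[r['fx'],0,r['cx']],[0,r['fy'],r['cy']],[0,0,1]]),r['D'])[:,0]
        z=r['z_map'][v,u]; X=(np.c_[p*z[:,None],z]-r['t'])@r['R']
        print(q,round(d['conf'],2),np.round(np.median(X,0),3),np.round(np.percentile(X,2,0),3),np.round(np.percentile(X,98,0),3))
r=vision.read_camera('side');b=r['frame'][140:340,190:440,::-1]
cv2.imwrite('pics/e.png',cv2.resize(b,None,fx=3,fy=3,interpolation=2));cv2.imwrite('pics/f.png',cv2.resize(a,None,fx=3,fy=3,interpolation=2))
E
```

```text
tag_a 0.85 [ 0.512 -0.149  0.063] [ 0.487 -0.177  0.041] [ 0.536 -0.121  0.083]
tag_a 0.68 [ 0.517 -0.255  0.061] [ 0.44  -0.313 -0.   ] [ 0.544 -0.225  0.085]
tag_a 0.59 [ 0.564 -0.046  0.066] [ 0.519 -0.079  0.017] [ 0.593 -0.013  0.087]
tag_a 0.56 [0.568 0.064 0.075] [0.543 0.039 0.054] [0.586 0.087 0.087]
tag_a 0.19 [0.748 0.072 0.053] [0.667 0.025 0.002] [0.809 0.12  0.061]
bin_a 0.82 [ 0.748 -0.032  0.053] [ 0.668 -0.08   0.005] [0.809 0.016 0.061]
bin_a 0.78 [0.749 0.072 0.054] [0.668 0.026 0.004] [0.809 0.12  0.061]
bin_a 0.76 [ 0.751 -0.139  0.017] [ 0.676 -0.186  0.002] [ 0.819 -0.088  0.058]
bin_a 0.66 [ 0.749 -0.249  0.008] [ 0.682 -0.29   0.001] [ 0.825 -0.191  0.048]
bowl 0.62 [0.568 0.231 0.025] [0.521 0.168 0.003] [0.652 0.29  0.058]
```

View pics/e.png

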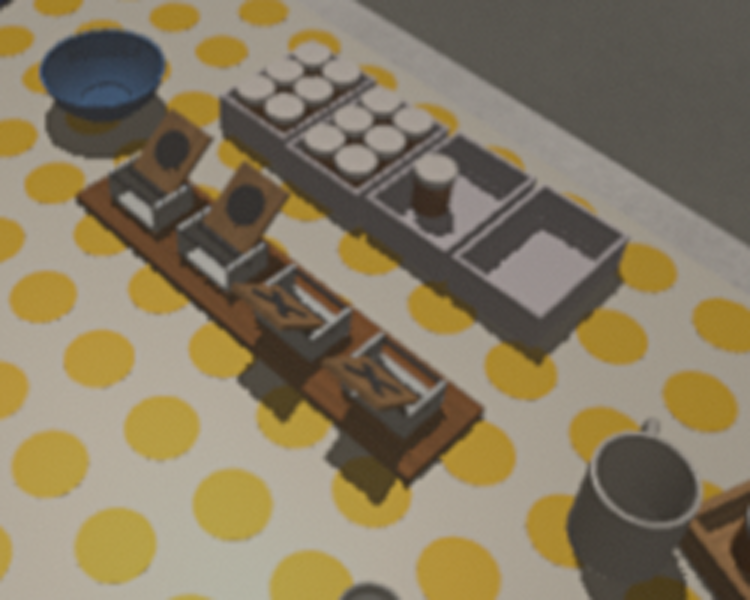

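View pics/f.png

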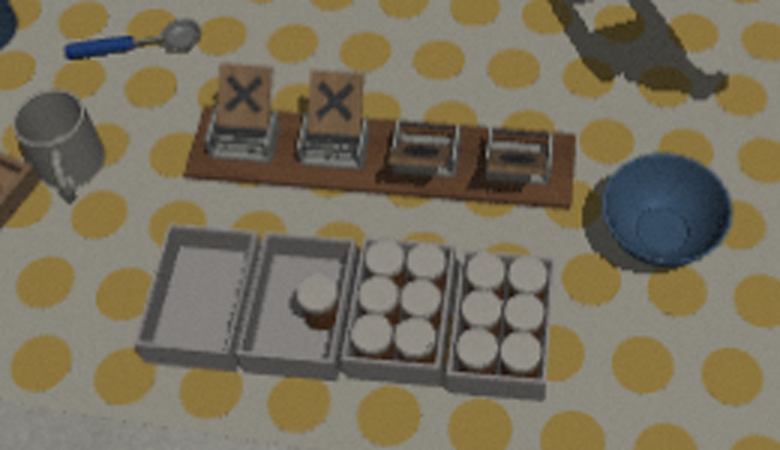

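Discs now show for both full bins, at (172,148) and (245,205) in the side view. The one-jar and empty bins still show crosses, and nothing else has moved.

```bash
python3 -c "
from plant import ctrl
print(ctrl.sign_off())"
```

```text
the job is handed in; nothing more can be done
None
```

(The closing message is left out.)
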